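# Open the stuck jam jar in the bench clamp

### The arm

A 6-joint arm with a two-finger parallel gripper is mounted at the origin on the work surface. World frame = base frame: x ahead of the robot, y to its left, z up, the work surface at z = 0. Lengths are in m, angles in degrees, forces in N, time in s.
With the tool pointing down it reaches from about 0.325 to 0.85 m from the base axis. Payload 15.5 kg.
Tool frame: the origin (TCP) lies at the very end of the fingers, on their centre line; the grasp point (between the pads) lies arm.grip_depth behind it (arm.grip_depth is the distance from the TCP to the grasp point, in m); z points along the fingers, y is the direction in which the jaws open and shut (so a half turn about z gives the same grasp; the last joint's range is limited). The gripper opens to 91 mm and grips with 3 to 60 N. Pads are 32 mm wide; open, the fingers measure 118 mm over their backs; the gripper's body (76 mm by 178 mm) begins 60 mm behind the grasp point.
Start: joints at [-80.873, 28.281, 77.091, -0, 74.628, -5.472], TCP at [0.158, -0.605, 0.214] pointing down, gripper open.
Joint ranges: [-166.48, 166.48], [-47.26, 123.95], [12.59, 153.08], [-70.14, 250.14], [6.76, 159.57], [-176.63, 176.63]. Speed limits (degrees/s): [108.29, 108.29, 147.25, 172.46, 172.46, 172.46].

### API

Orientations are given as a 3x3 rotation matrix whose columns are the frame's x, y, z axes.
In Python, from rig import arm gives the robot as it stands. Calls block until the motion is done:
- arm.move_to(position, orientation): joint-space move of the TCP to a pose.
- arm.move_l(position, orientation=None, feed=0.15): straight line of the TCP; orientation=None keeps the orientation; feed is the mean speed in m/s.
- arm.move_joints(angles): joint-space move.
- arm.grip(opening): finger opening in m; the grip force is fixed at half the most; returns when the fingers have stopped.
- arm.sleep(seconds).
- arm.solve_ik(position, orientation): joint angles nearest the present ones, or None.
- arm.snapshot(name): name is "scene" or "top" or "wrist"; returns the picture (420x560x3 uint8, red, green, blue); there is no depth.
- arm.get_calibration(name): a dict with "intrinsics" (3x3 intrinsics, pixels), "cam_to_world" (4x4, takes a point from camera to world coordinates). Camera axes: x right, y down, z forward; pixel columns grow to the right and rows downward; lengths in m; the calibration is good to about 2 mm. A picture is of the moment at which its call begins: read the wrist's pose just before it. get_calibration takes no time and is no camera call; for the wrist camera it gives the pose at the moment of the call.
A pose or a line that the arm cannot do raises arm.Unreachable and nothing moves.
- arm.sign_off(): hands the job in, once; it reports no verdict.
Readings, each from a call of its own:
- arm.current_t(): time.
- arm.current_joint_positions(): joint angles.
- arm.current_dq(): joint speeds.
- arm.current_tau(): joint torques, N m.
- arm.current_ee_pos(): TCP position.
- arm.current_tool_rot(): TCP orientation.
- arm.current_force(): force on the tool from outside, world axes, zero at the start.
- arm.current_torque(): the same for the moment, N m.
- arm.current_width(): finger opening in m.
Only numpy, scipy, OpenCV 4.12 (cv2) and the standard library are available. Lean on these libraries where they do the work, as an engineer would, in place of code of your own. Each camera call takes 0.05 s, during which the arm holds its last target.

### The job

Two jam jars stand on the bakery bench; open the one held in the bench clamp: its lid is stuck, so grip the lid firmly from above, break it loose with a hard counter-clockwise twist (seen from above), spin it on to about a quarter turn and lift it straight off. Lay the lid flat, top side up, in the shallow steel tray, setting it down rather than dropping it. Leave the other jar standing where it is.

Things in the scene. Friction and masses are not known exactly. Their poses are not given: they have to be found in the camera images.
- lid_mid (a point): Centre (half-way up, on the axis) of the clamped jar's lid: round ribbed steel cap, 58 mm across, 24 mm high, 50 g; z up out of its top. Hidden lugs hold it down and stop clockwise turning. Counter-clockwise it resists with 0.4 to 0.9 N m for 25 degrees, then spins freely; from 50 to 125 degrees of total turn (aim for 80) it lifts off, clear after 25 mm straight up.
- jar_mouth (a point): Centre of the rim of the clamped amber jar, 122 mm above the bench, 9 mm above the seated lid's centre. The jar, 53 mm wide, narrower than its lid, cannot move: two plywood jaws on a 130 mm square dark steel plate fixed to the bench hold it. The jaws end 54 mm below the lid's lower edge, so fingers may reach past it. z up, x and y along the plate's edges.
- tray_floor (a point): Centre of the inner floor of the shallow steel tray, fixed to the bench: outside 150 mm along its x, 180 mm along its y, walls 3 mm thick and 18 mm high above the bench; the floor is 3 mm above the bench. A lid lying in it has its centre 12 mm above this point.
- spare_mid (a point): Centre (half-way up) of the other jar, which is to be left alone: same amber glass and same 58 mm steel lid, 110 mm tall in all, standing loose on the bench without a clamp.
There are look-alikes about, which are no part of the job. There is more than one size of the part that bears lid_mid; the job needs the largest.

How it is judged (in metres and radians):
On the way, in this order (a step that is already met when the one before it is completed fails the run):
1. the lid is broken loose: turned by more than 30 degrees while still down on the jar (angle between the x axis of lid_mid and the x axis of jar_mouth, either way round above 0.52 rad and distance between lid_mid and jar_mouth below 0.016 m), for 0.05 s.
2. the lid is lifted off, more than 30 mm above its place on the jar (z of lid_mid in the frame of jar_mouth above 0.021 m), for 0.1 s.
At the end, for the whole second after the job is handed in: The lid lies released and at rest inside the tray, on its floor (centre 12 mm above the floor, within 5 mm), top side up and flat within 10 degrees; the other jar stands upright within 20 mm of where it was (x of lid_mid in the frame of tray_floor between -0.075 and 0.075 m and y of lid_mid in the frame of tray_floor between -0.09 and 0.09 m and z of lid_mid in the frame of tray_floor between 0.007 and 0.017 m and angle between each of lid_mid, spare_mid's own z axis and vertical below 0.17 rad and linear speed of lid below 0.03 m/s and distance of spare_mid from where it was at the start of the episode below 0.02 m); the robot touches nothing.
It fails at once if the other jar is pushed more than 20 mm or tipped (distance of spare_mid from where it was at the start of the episode above 0.02 m or angle between spare_mid's own z axis and vertical above 0.26 rad).
It fails at once if the lid is dropped: let go away from the jar with its centre more than 45 mm above the tray's floor (horizontal distance between lid_mid and jar_mouth above 0.05 m and z of lid_mid in the frame of tray_floor above 0.045 m and contact force between lid and anything else below 0.01 N).
It also fails if it takes over 45 s, if anything falls off the work surface, if the arm or the gripper's body presses on something with over 40 N, if the wrist force passes 120 N, or if a joint passes its speed limit or range.

## Working session

There is one attempt and no reset: what is moved stays moved. The work goes in short steps, each a Python script; the robot and the scene stay as the last script left them, time stands still between calls to the robot, and variables do not carry over. Pictures are saved under pics/ and viewed, and the job is handed in when it is done.

```bash
ls; mkdir -p pics
python3 - <<'E'
from rig import arm
import cv2,numpy as np
for n in("scene","top","wrist"):
    c=arm.get_calibration(n);print(n,np.round(c["intrinsics"],1).tolist(),np.round(c["cam_to_world"],3).tolist())
    cv2.imwrite(f"pics/{n}0.png",arm.snapshot(n)[:,:,::-1])
print(arm.current_t(),arm.grip_depth,arm.current_tool_rot(),arm.current_width())
E
```

```text
pics
scene [[444.1, 0.0, 278.6], [0.0, 444.1, 210.9], [0.0, 0.0, 1.0]] [[0.702, 0.609, -0.369, 0.911], [0.712, -0.594, 0.375, -0.365], [0.009, -0.526, -0.85, 0.82], [0.0, 0.0, 0.0, 1.0]]
top [[478.0, 0.0, 275.1], [0.0, 478.0, 204.9], [0.0, 0.0, 1.0]] [[-0.012, -0.985, 0.173, 0.413], [-1.0, 0.009, -0.02, -0.038], [0.019, -0.174, -0.985, 1.043], [0.0, 0.0, 0.0, 1.0]]
wrist [[372.7, 0.0, 282.8], [0.0, 372.7, 208.2], [0.0, 0.0, 1.0]] [[0.252, -0.928, -0.276, 0.237], [-0.968, -0.241, -0.071, -0.584], [-0.0, 0.285, -0.959, 0.384], [0.0, 0.0, 0.0, 1.0]]
0.15 0.0188 [[ 9.67700691e-01  2.52101864e-01 -1.48833317e-04]
 [ 2.52101892e-01 -9.67700246e-01  9.32704274e-04]
 [ 9.11104493e-05 -9.40099731e-04 -9.99999554e-01]] 0.09117368400426452
```

View pics/scene0.png

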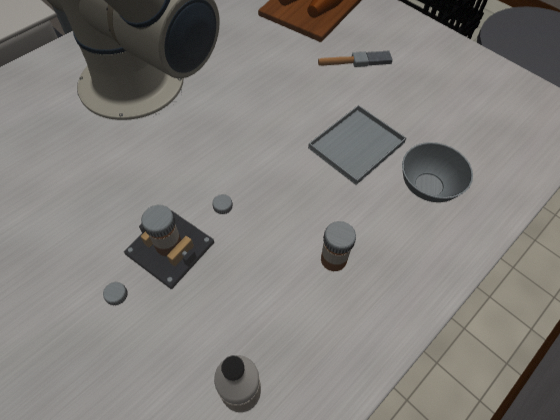

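View pics/top0.png

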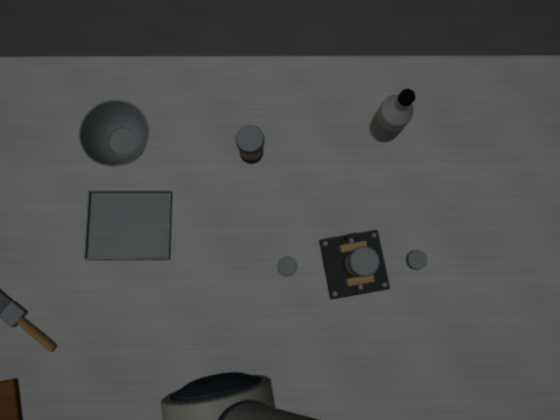

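View pics/wrist0.png

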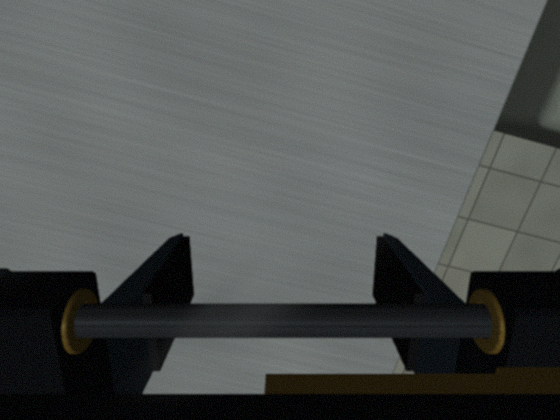

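The top view shows the clamped jar's lid at about (362,262), the spare jar at (250,143), the tray at (129,226) and small loose caps (look-alikes) at (287,266) and (417,260). In the scene view the clamped lid is at (158,220), the spare lid at (340,236) and the tray at (357,144). I'll segment these next.

Run:
```python
import cv2,numpy as np
t=cv2.imread("pics/top0.png");s=cv2.imread("pics/scene0.png")
def z(im,x,y,w,h,g=1.0): return cv2.resize(np.clip(im[y:y+h,x:x+w].astype(float)*g,0,255).astype('uint8'),(400,300),interpolation=cv2.INTER_CUBIC)
a=np.hstack([z(t,310,220,100,75,2),z(t,70,180,120,90,2)])
b=np.hstack([z(s,110,195,120,90,1.3),z(s,300,100,120,90,1.3)])
cv2.imwrite("pics/zoom1.png",np.vstack([a,b]))
```

```text
(no output)
```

View pics/zoom1.png

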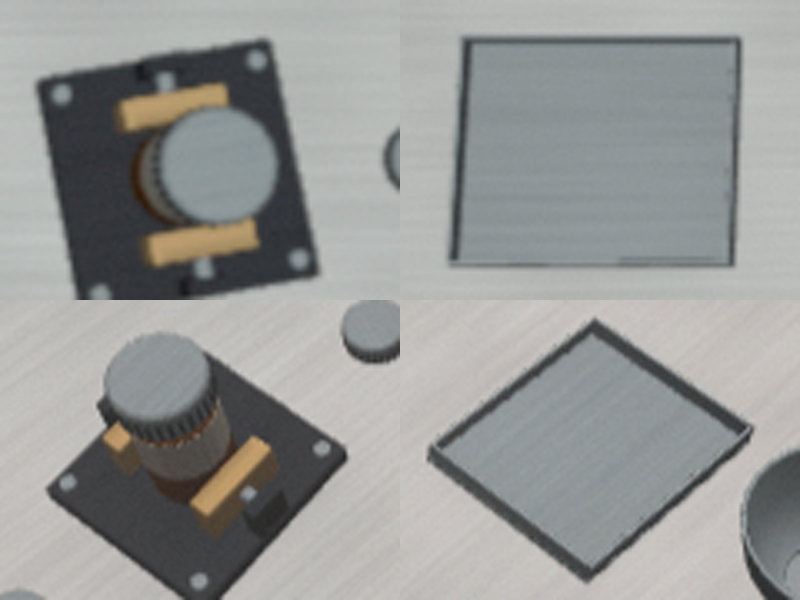

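The zoom shows the lid's top disc in the top view, in zoom pixels, centred at (218,165), radius about 59. In the scene view it is an ellipse at (157,379-300). All four tray corners show in both views. I'll triangulate from these.

```bash
cat > h.py <<'E'
import numpy as np,cv2
def ray(c,p):
    K=np.array(c["intrinsics"]);T=np.array(c["cam_to_world"])
    d=T[:3,:3]@np.linalg.solve(K,[p[0],p[1],1.0]);return T[:3,3],d/np.linalg.norm(d)
def plane(c,p,z):
    o,d=ray(c,p);return o+d*(z-o[2])/d[2]
def tri(l):
    A=np.zeros((3,3));b=np.zeros(3)
    for c,p in l:
        o,d=ray(c,p);M=np.eye(3)-np.outer(d,d);A+=M;b+=M@o
    x=np.linalg.solve(A,b)
    return x,[float(np.linalg.norm((np.eye(3)-np.outer(d,d))@(x-o))) for o,d in (ray(c,p) for c,p in l)]
E
python3 - <<'E'
from rig import arm
from h import *
np.set_printoptions(precision=4,suppress=True)
T=arm.get_calibration("top");S=arm.get_calibration("scene")
# crop pixel centres: x0+(u+.5)*s-.5
f=lambda x0,y0,s:(lambda u,v:(x0+(u+.5)*s-.5,y0+(v+.5)*s-.5))
tl=f(310,220,.25);tt=f(70,180,.3);sl=f(110,195,.3);st=f(300,100,.3)
print("lidtop",tri([(T,tl(218.5,165)),(S,sl(157,79))]))
r=59*.25;print("radius",[np.linalg.norm(plane(T,tl(218+58.5,165),.125)-plane(T,tl(218-58.5,165),.125))])
# tray outer rim corners, top (TL,TR,BR,BL) vs scene
tc=[tt(462,38),tt(741,38),tt(734,266),tt(450,265)]
tc=[tt(u-400,v) for u,v in [(462,38),(741,38),(734,266),(450,265)]]
for i,p in enumerate(tc): print(i,plane(T,p,.018))
sc=[st(u-400,v-300) for u,v in [(594,320),(752,430),(588,572),(429,450)]]
for i,p in enumerate(sc): print('s',i,plane(S,p,.018))
for p in [(40,80),(270,40),(318,272)]: print('plate',plane(T,tl(*p),.008))
print("spare",tri([(T,(250,137)),(S,(340,233))]))
for p in [(287,266),(417,260)]: print('cap',plane(T,p,.02))
E
```

```text
lidtop (array([ 0.464 , -0.2272,  0.1219]), [0.00019715358847471396, 0.00019715358847464403])
radius [np.float64(0.056286660887701664)]
0 [0.6273 0.3463 0.018 ]
1 [0.6258 0.1652 0.018 ]
2 [0.4773 0.1659 0.018 ]
3 [0.48   0.3458 0.018 ]
s 0 [0.4812 0.3477 0.018 ]
s 1 [0.6292 0.3457 0.018 ]
s 2 [0.6279 0.1668 0.018 ]
s 3 [0.4817 0.1673 0.018 ]
plate [ 0.5173 -0.1554  0.008 ]
plate [ 0.5379 -0.2821  0.008 ]
plate [ 0.4126 -0.3017  0.008 ]
spare (array([ 0.7161, -0.0078,  0.1155]), [0.0007258993397616103, 0.0007258993397617592])
cap [ 0.4606 -0.083   0.02  ]
cap [ 0.4702 -0.3618  0.02  ]
```

The numbers are consistent. The lid top is at z of about 0.122 against 0.125 expected, the plate centre is about (0.465,-0.2285), and the tray is centred at (0.554,0.256), square to the axes. I'll refine with the wrist camera from two yaws above the jar.

```bash
cat >> h.py <<'E'
def R(psi):
    a=np.radians(psi);c,s=np.cos(a),np.sin(a)
    return np.array([[c,s,0],[s,-c,0],[0,0,-1.0]])
E
python3 - <<'E'
from rig import arm
from h import *
import pickle
np.set_printoptions(precision=4,suppress=True)
out=[]
for i,psi in enumerate([110,20]):
    arm.move_to([.464,-.228,.27],R(psi))
    print(arm.current_joint_positions(),arm.current_ee_pos())
    arm.sleep(.2)
    c=arm.get_calibration("wrist");im=arm.snapshot("wrist")[:,:,::-1]
    cv2.imwrite(f"pics/w{i}.png",im);out.append(c)
pickle.dump(out,open("w.pkl","wb"));print(arm.current_t())
a=np.hstack([cv2.resize(np.clip(cv2.imread(f"pics/w{i}.png")*1.5,0,255).astype('uint8')[100:300,150:400],(400,320)) for i in (0,1)])
cv2.imwrite("pics/w01.png",a)
E
```

```text
[-32.865   16.4251  87.4264  -0.0115  76.1511 -52.7653] [ 0.4638 -0.2288  0.2699]
[-32.7894  16.4027  87.4401  -0.0015  76.1573  37.1454] [ 0.464 -0.228  0.27 ]
3.8917
```

View pics/w01.png

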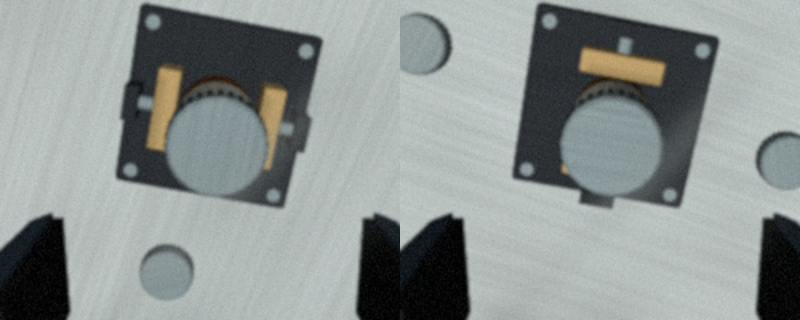

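Both wrist views show the lid's disc clearly on the dark plate, with crop centres at (217,146) and (211,145). The image shows the jar axis sitting straight below the lid. Next I'll fit the discs.

Run:
```python
from h import *
import pickle
np.set_printoptions(precision=4,suppress=True)
C=pickle.load(open("w.pkl","rb"));l=[]
for i in (0,1):
    im=cv2.GaussianBlur(cv2.imread(f"pics/w{i}.png"),(3,3),0)
    hsv=cv2.cvtColor(im,cv2.COLOR_BGR2HSV)
    m=((hsv[...,2]>70)&(hsv[...,1]<70)).astype('uint8')*255
    m=cv2.morphologyEx(m,cv2.MORPH_OPEN,np.ones((5,5),np.uint8))
    n,lab,st,ce=cv2.connectedComponentsWithStats(m)
    k=lab[190,282] if lab[190,282] else 0
    print(st[k],ce[k])
    cn=cv2.findContours((lab==k).astype('uint8'),0,cv2.CHAIN_APPROX_NONE)[0][0]
    e=cv2.fitEllipse(cv2.convexHull(cn));print(e)
    l.append((C[i],e[0]))
    if i==1:
        print('diam',e[1][0]*0.0+np.linalg.norm(plane(C[i],(e[0][0]-e[1][0]/2,e[0][1]),.125)-plane(C[i],(e[0][0]+e[1][0]/2,e[0][1]),.125)))
x,r=tri(l);print("lid top",x,r)
for c,p in l: print(plane(c,p,.125))
```

```text
[     0      0    560    304 146491] [278.4429 139.0099]
((278.0662536621094, 134.67782592773438), (348.1278076171875, 882.5359497070312), 89.85029602050781)
[     0      0    560    304 146855] [279.4698 138.832 ]
((280.18878173828125, 134.5438232421875), (351.6610107421875, 868.6643676757812), 90.05878448486328)
diam 0.2932231075140726
lid top [ 0.4591 -0.2289 -0.4287] [0.0063660583660295955, 0.006366058366029673]
[ 0.4437 -0.1821  0.125 ]
[ 0.5124 -0.2086  0.125 ]
```

The component merged with the bench across the thin plate edge, so the fit is bad. I'll use HoughCircles on the disc region instead.

Run:
```python
from h import *
import pickle
np.set_printoptions(precision=4,suppress=True)
C=pickle.load(open("w.pkl","rb"));l=[]
for i in (0,1):
    g=cv2.cvtColor(cv2.imread(f"pics/w{i}.png"),cv2.COLOR_BGR2GRAY)[130:260,220:350]
    g=cv2.resize(g,None,fx=4,fy=4,interpolation=cv2.INTER_CUBIC);g=cv2.GaussianBlur(g,(9,9),0)
    c=cv2.HoughCircles(g,cv2.HOUGH_GRADIENT_ALT,1,50,param1=120,param2=.6,minRadius=100,maxRadius=160)
    print(c)
    u,v,r=c[0,0];p=(220+(u+.5)/4-.5,130+(v+.5)/4-.5);l.append((C[i],p))
    cc=cv2.cvtColor(g,8);cv2.circle(cc,(int(u),int(v)),int(r),(0,0,255),1);cv2.imwrite(f"pics/c{i}.png",cc)
    for z in(.122,.125): print(z,plane(C[i],p,z),'diam',2*r/4/372.7*(np.array(C[i]["cam_to_world"])[2,3]-z)*1.0)
x,r=tri(l);print("lid top",x,r)
cv2.imwrite("pics/c01.png",cv2.resize(np.hstack([cv2.imread("pics/c0.png"),cv2.imread("pics/c1.png")]),(800,400)))
```

```text
NoneTraceback (most recent call last):
  File "<stdin>", line 10, in <module>
TypeError: 'NoneType' object is not subscriptable
```

Run:
```python
from h import *
import pickle
np.set_printoptions(precision=4,suppress=True)
C=pickle.load(open("w.pkl","rb"));l=[]
for i in (0,1):
    g=cv2.cvtColor(cv2.imread(f"pics/w{i}.png"),cv2.COLOR_BGR2GRAY)[130:260,220:350]
    g=cv2.resize(g,None,fx=4,fy=4,interpolation=cv2.INTER_CUBIC);g=cv2.GaussianBlur(g,(9,9),0)
    c=cv2.HoughCircles(g,cv2.HOUGH_GRADIENT,1,200,param1=60,param2=15,minRadius=105,maxRadius=150)
    print(c)
    u,v,r=c[0,0];p=(220+(u+.5)/4-.5,130+(v+.5)/4-.5);l.append((C[i],p))
    cc=cv2.cvtColor(g,8);cv2.circle(cc,(int(u),int(v)),int(r),(0,0,255),1);cv2.imwrite(f"pics/c{i}.png",cc)
    for z in(.122,.125): print(z,plane(C[i],p,z),'diam',2*r/4/372.7*(np.array(C[i]["cam_to_world"])[2,3]-z)*1.0)
x,r=tri(l);print("lid top",x,r)
cv2.imwrite("pics/c01.png",cv2.resize(np.hstack([cv2.imread("pics/c0.png"),cv2.imread("pics/c1.png")]),(800,400)))
```

```text
[[[237.5 240.5 109.4]]]
0.122 [ 0.4606 -0.227   0.122 ] diam 0.0467121969194694
0.125 [ 0.4604 -0.2263  0.125 ] diam 0.046271896439938114
NoneTraceback (most recent call last):
  File "<stdin>", line 10, in <module>
TypeError: 'NoneType' object is not subscriptable
```

Run:
```python
from h import *
import pickle
np.set_printoptions(precision=4,suppress=True)
C=pickle.load(open("w.pkl","rb"));l=[];vis=[]
for i in (0,1):
    im=cv2.imread(f"pics/w{i}.png")[140:240,232:332]
    im=cv2.GaussianBlur(cv2.resize(im,None,fx=4,fy=4,interpolation=cv2.INTER_CUBIC),(9,9),0)
    hsv=cv2.cvtColor(im,cv2.COLOR_BGR2HSV)
    th,_=cv2.threshold(hsv[...,2],0,255,cv2.THRESH_OTSU)
    m=((hsv[...,2]>th)&(hsv[...,1]<70)).astype('uint8')*255
    m=cv2.morphologyEx(m,cv2.MORPH_OPEN,cv2.getStructuringElement(cv2.MORPH_ELLIPSE,(151,151)),borderType=cv2.BORDER_CONSTANT,borderValue=0)
    n,lab,st,ce=cv2.connectedComponentsWithStats(m);k=lab[190,200]
    cn=cv2.findContours((lab==k).astype('uint8'),0,cv2.CHAIN_APPROX_NONE)[0][0]
    e=cv2.fitEllipse(cn);print(th,e,st[k])
    p=(232+(e[0][0]+.5)/4-.5,140+(e[0][1]+.5)/4-.5);l.append((C[i],p));print(p)
    cv2.ellipse(im,e,(0,0,255),1);vis.append(im)
x,r=tri(l);print("lid top",x,r)
for c,p in l:
  for z in(.122,.125): print(z,plane(c,p,z))
cv2.imwrite("pics/c01.png",np.hstack(vis))
```

```text
74.0 ((214.35093688964844, 207.1647491455078), (246.6879119873047, 250.546875), 101.55257415771484) [   89    83   253   251 48844]
(285.2127342224121, 191.41618728637695)
76.0 ((200.1876678466797, 206.6961669921875), (242.18360900878906, 249.81175231933594), 108.69039916992188) [   77    85   249   245 47872]
(281.6719169616699, 191.29904174804688)
lid top [ 0.4663 -0.2266  0.1218] [4.714221694355069e-05, 4.714221694345138e-05]
0.122 [ 0.4663 -0.2265  0.122 ]
0.125 [ 0.466  -0.2258  0.125 ]
0.122 [ 0.4663 -0.2266  0.122 ]
0.125 [ 0.467  -0.2264  0.125 ]
```

View pics/c01.png

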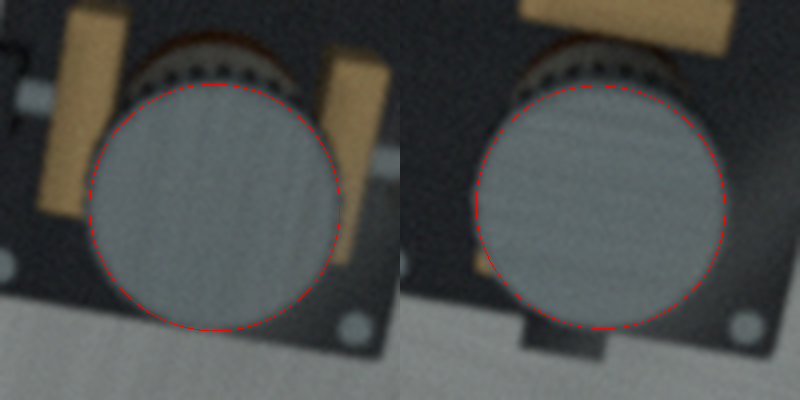

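The two wrist rays meet within 0.05 mm at (0.4663,-0.2266), z top 0.122. The fixed cameras give (0.464,-0.2272,0.122), and the text 0.125, so they agree within calibration. I'll descend at the mean position, grip, and check the side force for centring.

Run:
```python
from rig import arm
from h import *
np.set_printoptions(precision=4,suppress=True)
arm.sleep(.1);print(arm.current_force(),arm.current_torque())
arm.move_l([.4652,-.2268,.145],R(20),feed=.25)
arm.move_l([.4652,-.2268,.102],R(20),feed=.06)
arm.sleep(.2)
print(arm.current_ee_pos(),arm.current_force(),arm.current_torque())
arm.grip(.04);arm.sleep(.3)
print(arm.current_width(),arm.current_ee_pos())
print(R(20).T@arm.current_force(),R(20).T@arm.current_torque())
print(arm.current_joint_positions(),arm.current_t())
cv2.imwrite("pics/g0.png",arm.snapshot("scene")[150:300,60:260,::-1])
```

```text
[-1.1412 -0.2737 -0.3376] [ 0.005   0.0213 -0.0345]
[ 0.4654 -0.2269  0.1023] [ 0.6089  0.5779 -0.355 ] [-0.0187 -0.0534 -0.0297]
0.057522454284645856 [ 0.4652 -0.2268  0.102 ]
[ 0.5425  0.6551 -1.1656] [-0.0098 -0.0077 -0.0427]
[-32.6031  28.1624  99.47     0.0002  52.3683  37.3966] 6.6167
```

```bash
python3 -c "
import cv2;cv2.imwrite('pics/g0b.png',cv2.resize(cv2.imread('pics/g0.png'),(800,600),interpolation=cv2.INTER_CUBIC))"
```

```text
(no output)
```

View pics/g0b.png

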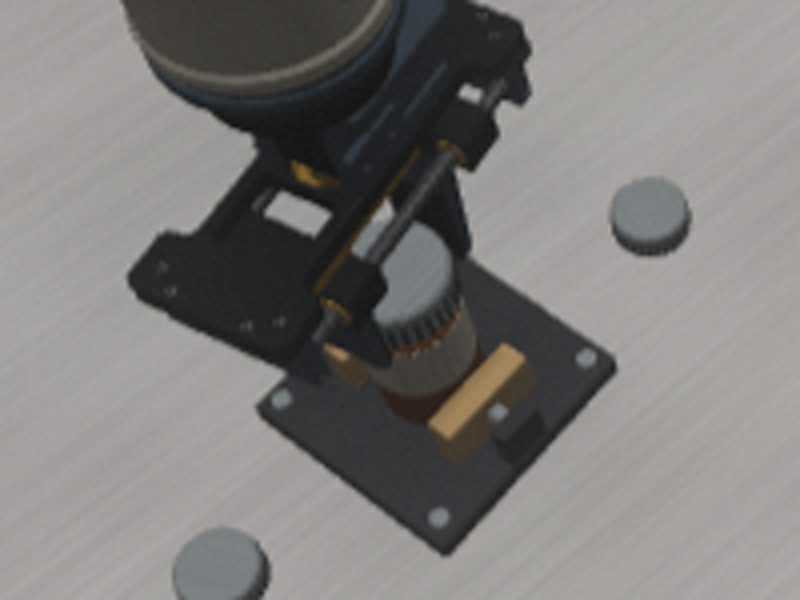

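The gripper is on the lid: width 57.5 mm, side force under 1 N, so it is centred. Now I'll twist counter-clockwise (j6 decreasing) in steps, watching moment and side force.

Run:
```python
from rig import arm
from h import *
np.set_printoptions(precision=3,suppress=True)
q=np.array(arm.current_joint_positions());q0=q[5]
for d in (6,12,18,24,30,36):
    q[5]=q0-d;arm.move_joints(list(q))
    f=np.array(arm.current_force());print(d,arm.current_joint_positions()[5]-q0,f,arm.current_torque()[2],arm.current_width(),arm.current_t())
    if np.linalg.norm(f)>50:break
```

```text
6 -5.850646042774677 [ 0.068 -0.76   0.257] -0.3040348667782746 0.05794580801746251 6.9167
12 -11.727405681606175 [1.3   1.28  0.659] -0.3750468593543742 0.05751040601497686 7.1667
18 -17.67656664543144 [ 2.02   3.774 -0.008] -0.1270210774885145 0.05780425299263664 7.4167
24 -23.655724479865725 [-1.397  1.295  1.574] 0.2100311890779841 0.05742803502725477 7.6667
30 -29.637495726629336 [ 0.283 -1.042  1.345] 0.025004483656646405 0.05787194807011575 7.9167
36 -35.633115275841476 [ 0.455 -0.5   -0.267] -0.01643038506391782 0.057712592431410685 8.1667
```

The moment peaked at only 0.38 N m and then vanished, so it's unclear whether the lid turned or slipped. The lid's top is brushed: the streaks were horizontal in the wrist image at yaw 20. If it turned with the gripper they should still be horizontal.

Run:
```python
from rig import arm
from h import *
print(arm.current_tool_rot().tolist() if hasattr(arm.current_tool_rot(),'tolist') else arm.current_tool_rot(),arm.current_torque(),arm.current_width())
a=arm.snapshot("wrist")[:,:,::-1];t=arm.snapshot("top")[:,:,::-1];cv2.imwrite("pics/w2.png",a);cv2.imwrite("pics/t2.png",t)
c=a[190:310,200:360].astype(float);c=(c-c.min())/(np.percentile(c,99)-c.min())*255
cv2.imwrite("pics/w2z.png",np.hstack([cv2.resize(np.clip(c,0,255).astype('uint8'),(400,300)),cv2.resize(a,(400,300))]))
```

```text
[[0.564520423759869, 0.8254190841618646, 0.00016327696329582525], [0.8254190958872812, -0.5645203892106091, -0.00021519787609085707], [-8.545525892758979e-05, 0.0002562555196258965, -0.9999999635152529]] [-0.12541233 -0.04599586 -0.01643039] 0.057712592431410685
```

View pics/w2z.png

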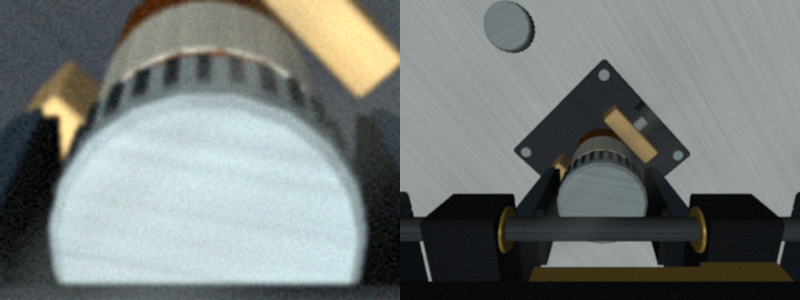

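The streaks still run nearly horizontally in the gripper's view, with a slight down-right tilt, while the plate has turned about 36°. So the lid appears to have turned. I'll quantify with the structure tensor.

Run:
```python
from h import *
def ang(f,x0,x1,y0,y1,s):
    g=cv2.imread(f,0).astype(np.float32);g=cv2.GaussianBlur(g,(0,0),s)[y0:y1,x0:x1]
    gx=cv2.Sobel(g,5,1,0);gy=cv2.Sobel(g,5,0,1)
    gx-=np.mean(gx);gy-=np.mean(gy)
    a=.5*np.arctan2(2*(gx*gy).sum(),(gx*gx-gy*gy).sum());coh=np.hypot(2*(gx*gy).sum(),(gx*gx-gy*gy).sum())/((gx*gx+gy*gy).sum())
    return (np.degrees(a)+90+90)%180-90,coh
for s in(1,1.5,2.5):
  print(s,'w0',ang("pics/w0.png",266,304,172,210,s),'w1',ang("pics/w1.png",262,300,172,210,s),'w2',ang("pics/w2.png",235,330,245,298,s))
```

```text
1 w0 (np.float32(-80.230286), np.float32(0.5408388)) w1 (np.float32(8.794342), np.float32(0.6021232)) w2 (np.float32(11.524483), np.float32(0.4344023))
1.5 w0 (np.float32(-80.79469), np.float32(0.67461735)) w1 (np.float32(8.871933), np.float32(0.7206903)) w2 (np.float32(10.458839), np.float32(0.37741855))
2.5 w0 (np.float32(-79.26805), np.float32(0.55945885)) w1 (np.float32(5.855438), np.float32(0.52095675)) w2 (np.float32(4.8144073), np.float32(0.1477567))
```

Relative to the gripper, the streak direction went from 8.8° to about 11°, so the lid followed the 36° turn to within 3°. I'll continue to 82° and lift straight up.

Run:
```python
from rig import arm
from h import *
np.set_printoptions(precision=3,suppress=True)
q=np.array(arm.current_joint_positions());q0=37.397
for d in (52,68,83):
    q[5]=q0-d;arm.move_joints(list(q));print(d,arm.current_force(),arm.current_torque()[2],arm.current_width())
arm.sleep(.2)
a=arm.snapshot("wrist")[:,:,::-1];cv2.imwrite("pics/w3.png",a)
p=np.array(arm.current_ee_pos())
for dz in(.01,.03):
    arm.move_l(p+[0,0,dz],feed=.05);arm.sleep(.1);print(dz,arm.current_ee_pos(),arm.current_force(),arm.current_width())
    if abs(arm.current_force()[2])>20: break
else:
    arm.move_l(p+[0,0,.12],feed=.15);arm.sleep(.1);print(arm.current_ee_pos(),arm.current_force(),arm.current_width())
print(arm.current_t())
cv2.imwrite("pics/w4.png",arm.snapshot("wrist")[:,:,::-1]);cv2.imwrite("pics/s4.png",arm.snapshot("scene")[:,:,::-1])
cv2.imwrite("pics/v4.png",np.hstack([cv2.resize(cv2.imread(f"pics/{n}4.png"),(400,300)) for n in "ws"]))
```

```text
52 [-0.891  0.171 -0.025] -0.005350515976543733 0.057572517616753915
68 [0.345 0.284 0.421] -0.03268589523697208 0.057913283921026806
83 [-0.061 -0.591  0.621] 0.05699541325404156 0.05768766828310151
0.01 [ 0.465 -0.227  0.112] [-0.679 -0.464 -0.212] 0.05771386984612284
0.03 [ 0.465 -0.227  0.132] [ 0.239  0.056 -0.095] 0.05779821387484453
[ 0.465 -0.226  0.221] [-0.116  0.243 -1.845] 0.05778853924838142
11.6
```

View pics/v4.png

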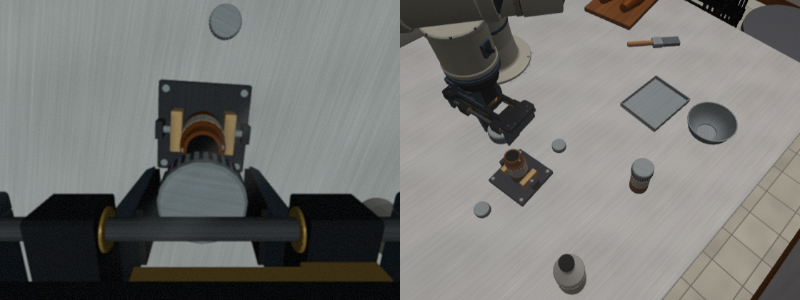

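The wrist view shows the lid held level in the gripper, and the scene view shows the open jar at crop (513,155). The tray is clear. The jaws will go along the tray's 180 mm side with the camera on the base side, away from the bowl. First I'll triangulate the tray rim height, then carry the lid over and set it down by force.

Run:
```python
from rig import arm
from h import *
np.set_printoptions(precision=4,suppress=True)
T=arm.get_calibration("top");S=arm.get_calibration("scene")
f=lambda x0,y0,s:(lambda u,v:(x0+(u+.5)*s-.5,y0+(v+.5)*s-.5))
tt=f(70,180,.3);st=f(300,100,.3)
tc=[(462,38),(741,38),(734,266),(450,265)];sc=[(752,430),(588,572),(429,450),(594,320)]
X=[tri([(T,tt(a-400,b)),(S,st(c-400,d-300))])[0] for (a,b),(c,d) in zip(tc,sc)]
print(np.array(X),np.mean(X,0))
c=(.554,.256)
print(arm.solve_ik([c[0],c[1],.22],R(180)))
arm.move_to([c[0],c[1],.22],R(180));print(arm.current_joint_positions(),arm.current_width(),arm.current_t())
arm.sleep(.2);print(arm.current_force(),arm.current_ee_pos())
cv2.imwrite("pics/w5.png",arm.snapshot("wrist")[:,:,::-1]);cv2.imwrite("pics/s5.png",arm.snapshot("scene")[:,:,::-1])
cv2.imwrite("pics/v5.png",np.hstack([cv2.resize(cv2.imread(f"pics/{n}5.png"),(400,300)) for n in "ws"]))
```

```text
[[0.6281 0.3476 0.0153]
 [0.6268 0.1664 0.0168]
 [0.4787 0.1682 0.0142]
 [0.4807 0.3467 0.0179]] [0.5536 0.2572 0.0161]
[ 19.197   26.7645  78.8135  -0.      74.422  -70.803 ]
[ 19.1088  26.7566  78.8275  -0.0143  74.4204 -70.7901] 0.05757845548740452 13.4833
[0.713  0.1688 0.1833] [0.5543 0.2552 0.2201]
```

View pics/v5.png

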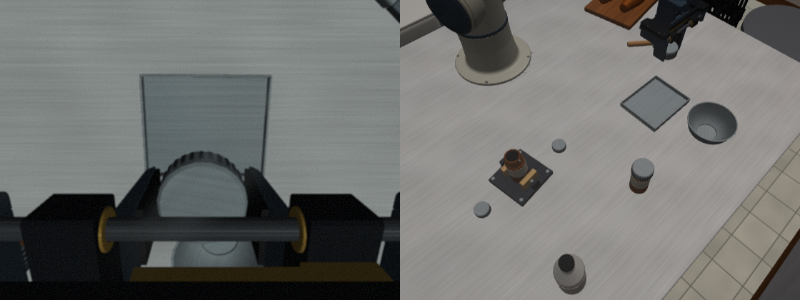

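The rim triangulates to 0.016 against 0.018 given, centred at (0.554,0.257). The wrist view shows the lid held over the tray. Descending now.

Run:
```python
from rig import arm
from h import *
np.set_printoptions(precision=4,suppress=True)
c=(.554,.256)
arm.move_l([*c,.04],R(180),feed=.2);arm.move_l([*c,.012],feed=.06);arm.sleep(.3)
f0=np.array(arm.current_force());print(f0,arm.current_ee_pos())
z=.012
while z>.0045:
    z-=.001;arm.move_l([*c,z],feed=.02);arm.sleep(.15)
    df=np.array(arm.current_force())-f0;print(round(z,4),arm.current_ee_pos()[2],df)
    if abs(df[2])>4:break
print(arm.current_width(),arm.current_t())
```

```text
[-0.1655 -1.3146 -0.7199] [0.5542 0.2561 0.0123]
0.011 0.011002588511174353 [0.2257 1.6077 0.0103]
0.01 0.010003526564284836 [0.2781 0.481  0.6331]
0.009 0.00901391416703319 [0.709  1.5732 0.6648]
0.008 0.007992824368094058 [0.1134 1.4671 0.4927]
0.007 0.006974549609892414 [-0.2498  2.2229  0.2081]
0.006 0.005999320352446876 [-0.4768  2.5854  0.8061]
0.005 0.004976716413192476 [ 0.2939  0.9652 -0.0928]
0.004 0.0040055035805084405 [0.8097 1.2579 1.4214]
0.05771779478937678 18.95
```

There's a slight rise in force at 4 mm, so the lid is within about a millimetre of the floor or on it. I'll release slowly enough and check.

Run:
```python
from rig import arm
from h import *
c=(.554,.256)
arm.grip(.075);arm.sleep(.2);print(arm.current_width(),arm.current_force())
arm.move_l([*c,.06],R(180),feed=.06);arm.move_l([*c,.22],feed=.2);arm.sleep(.3)
ims={}
for n in("wrist","scene","top"):
    ims[n]=arm.snapshot(n)[:,:,::-1];cv2.imwrite(f"pics/{n}6.png",ims[n])
z=lambda im,x,y,w,h:cv2.resize(im[y:y+h,x:x+w],(400,300),interpolation=cv2.INTER_CUBIC)
cv2.imwrite("pics/v6.png",np.vstack([np.hstack([z(ims["wrist"],0,0,560,420),z(ims["scene"],300,90,140,105)]),np.hstack([z(ims["scene"],0,0,560,420),z(ims["top"],0,0,560,420)])]))
print(arm.current_t())
```

```text
0.07471332515995642 [-1.1996627   0.58637283  0.04219324]
22.1083
```

View pics/v6.png

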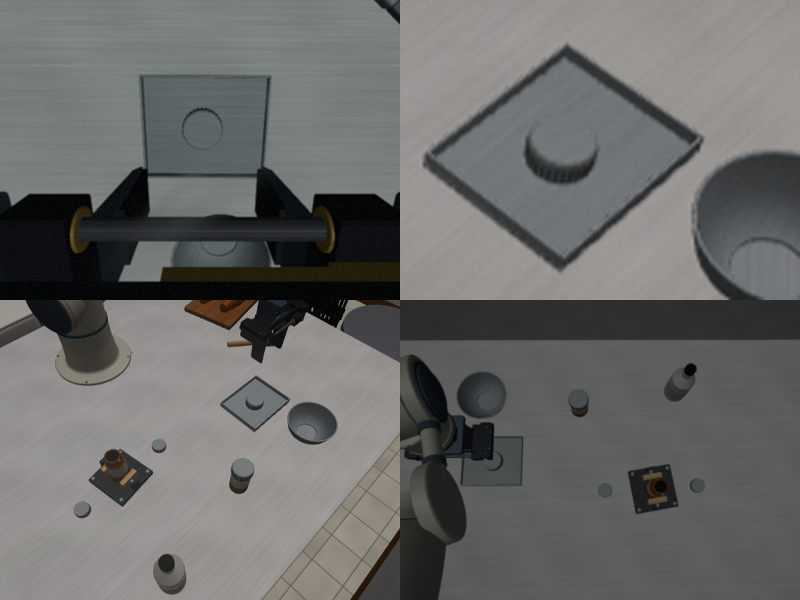

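The lid lies flat in the middle of the tray, ribs down and top up (scene crop at (562,145)). The spare jar stands where it was. I'll do one numeric check, then hand in.

Run:
```python
from rig import arm
from h import *
S=arm.get_calibration("scene");print("lid top centre",plane(S,(300+162*.35,90+141*.35),.027)-np.array([.554,.256,0]))
a=cv2.imread("pics/scene0.png",0)[215:280,315:365].astype(np.float32);b=cv2.imread("pics/scene6.png",0)[215:280,315:365].astype(np.float32)
print("spare shift px",cv2.phaseCorrelate(a,b))
print(arm.current_force(),arm.current_width());arm.sign_off();print(arm.current_t())
```

```text
lid top centre [ 0.00033649 -0.00179482  0.027     ]
spare shift px ((-0.008233073086991283, 0.02943623499835013), 0.9891795329252879)
[-0.41415588 -0.17683167  0.39785336] 0.0750248027611938
the job is handed in; nothing more can be done
the job is handed in; nothing more can be done
```

The job is handed in: I opened the clamped jar and laid its lid in the steel tray. `arm.sign_off()` gives no verdict, so the result rests on my own checks.

**What I did:** I gripped the lid from above (opening 57.5 mm), turned it 83° counter-clockwise, lifted it straight off, lowered it into the tray and backed away.

**Last checks:**
- **Lid in the tray:** it lies flat, top side up, with its centre within about 2 mm of the tray's centre. I did not triangulate its height after release. The fingers opened with their tips about 1 mm above the floor's nominal height.
- **Other jar:** it moved less than 0.05 pixel in the scene picture.
- **Gripper:** it hangs free above the tray, reading well under 1 N.
- **Time:** about 22 s of the 45 s allowed.

**What disagreed or failed:**
- **Heights:** the lid's top measured 0.122 m against 0.125 m by the text, and the tray rim 0.016 m against 0.018 m. Both are close to the 2 mm calibration accuracy.
- **Breakaway moment:** it read at most 0.38 N m in samples at the end of each step, just under the stated 0.4 to 0.9 N m. The brushed streaks on the lid showed it had turned with the gripper to within about 3°, and it then lifted off without resistance.
- **Touchdown:** the force rose only about 1.4 N, below my 4 N stop threshold. The lid may have settled by up to about 1 mm when released.
- **Lid detection:** two early attempts to find the disc in the wrist pictures failed (a colour-mask fit and circle detection). I discarded both and used a third method.

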